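# Uncap the flux spray

### The arm

A 6-joint arm with a two-finger parallel gripper is mounted at the origin on a cart in front of the work surface, level with it; the furniture and walls round the work are solid. World frame = base frame: x ahead of the robot, y to its left, z up, the work surface at z = 0. Lengths are in mm, angles in rad, forces in N, time in s.
With the tool pointing down it reaches from about 300 to 775 mm from the base axis. Payload 14.6 kg.
Tool frame: the origin (TCP) lies at the very end of the fingers, on their centre line; the grasp point (between the pads) lies 19 mm behind it; z points along the fingers, y is the line along which they close (so a half turn about z gives the same grasp; the last joint's range is limited). The gripper opens to 94 mm and grips with 3 to 60 N. Pads are 16 mm wide; open, the fingers measure 119 mm over their backs; the gripper's body (75 mm by 177 mm) begins 78 mm behind the grasp point.
Start: joints at [-1.407, 0.3, 1.521, -0, 1.321, -0.067], TCP at [125.81, -535.407, 205.446] pointing down, gripper open.
Joint ranges: [-3.03, 3.03], [-0.79, 2.21], [0.23, 2.52], [-1.04, 4.18], [0, 3.07], [-2.55, 2.55]. Speed limits (rad/s): [2.22, 2.22, 2.57, 3.14, 3.14, 3.14].

### API

Orientations are given as [roll, pitch, yaw] about the fixed x, y, z axes, in that order (R = Rz(yaw) Ry(pitch) Rx(roll)).
In Python, from cell import manip, camera, get_calibration gives the robot as it stands. The module is installed in compiled form; this text tells all that it offers.
- The arm moves only by the tool jog_arm, never from a script. Its argument "plan" is one flat list of numbers, 6 for each row, row after row: the shift along the world's x, y, z in m, then the turn, a rotation vector about the world's x, y, z in degrees. A call has 1 to 20 rows; each row is the pose to reach, as a shift and turn from the pose commanded when the call began; what a row does not reach only later rows make up. A row lasts 1/10 s, in which the tool goes at most 50 mm and 8.59 degrees, less where a joint would pass 70% of its speed; a pose out of reach is approached as far as the arm can. A call with a gripper value outside its range is refused whole. "claw" is the finger opening in m, from 0 to 0.094, set as the call begins (left out, the last holds). The fingers move at their own pace and stop on an object; "force" is the grip in N (left out, the last holds). Time passes only in rows, so rows that repeat a pose let the fingers close. It gives the time, the measured TCP pose, the force, the opening and the grip force at its end, in the units of the state.
- manip.read_state(): the state, without advancing time (a new reading comes with each control period).
- camera(name): name is "side" or "top"; returns (picture, depth): 420x560x3 uint8, red, green, blue; 420x560 float32, mm along the optical axis (not along the pixel's ray), 0 where there is no reading.
- get_calibration(name): a dict with "fx", "fy", "cx", "cy" (pixels), "origin" and "attitude" of the camera in the world. Camera axes: x right, y down, z forward; pixel columns grow to the right and rows downward; lengths in mm; the calibration is good to about 2 mm. A picture is of the moment at which its call begins. get_calibration takes no time and is no camera call.
- manip.sign_off(): hands the job in; it is judged then, once.
The state is a dict: "clock": time; "joints": joint angles; "qd": joint speeds; "effort": joint torques, N m; "eef_pos": TCP position; "eef_rot": TCP orientation; "wrist_force": force on the tool from outside, world axes, zero at the start; "moment": the same for the moment, N m; "finger_gap": finger opening in mm; "finger_force": force on a finger pad.
Only numpy, scipy, OpenCV 4.12 (cv2) and the standard library are available. Lean on these libraries where they do the work, as an engineer would, in place of code of your own. Each camera call takes 0.05 s, during which the arm holds its last target. There are 200 camera calls.

### The job

Lift the loose blue cap straight up off its spray bottle and set it down, open end down as it came off, flat on the floor of the round well in the light wooden cap stand; lower it into the well, do not drop it in. Leave the uncapped bottle standing upright where it is, and do not disturb the other bottle with the orange cap.

Things in the scene. Friction and masses are not known exactly. Their poses are not given: they have to be found in the camera images.
- blue_cap: loose blue plastic cap, a round cup turned upside down: 38 mm diameter, 50 mm high, closed top, open below, wall 2.5 mm, about 20 g. Origin at the centre of its open lower rim, z axis up through the closed top (top at z = 50 mm). At the start it stands over the nozzle of its bottle, resting loosely on the bottle's shoulder with a few mm of side play; no clip or thread. It must rise about 35 mm to clear the nozzle
- blue_bottle: aluminium spray bottle with a blue band, loose, upright, about 0.45 kg. Origin at the centre of its foot, z axis up. Body 60 mm diameter to 68 mm height, narrowing to a flat shoulder 43 mm wide at 82 mm height, where the cap rests; on it a black collar 26 mm wide, 9 mm high and a white nozzle 15 mm wide that ends 113 mm above the foot (all under the cap). With its cap on it is 132 mm high
- stand_well (a point): centre of the floor of the round well in the light wooden cap stand (brass ring round its side; 84 mm diameter, 92 mm at the foot, 45 mm high; it does not move). The well is 60 mm in diameter and 12 mm deep: flat cork floor 33 mm above the bench top, rim at 45 mm. z axis up
- orange_cap: orange cap, same shape and size and same origin as the blue one, on a second, like bottle with an orange band (60 mm diameter, 132 mm high with the cap). To be left alone
There are look-alikes about, which are no part of the job. Of the things like the blue_cap, leave any that is green, pink or turquoise; of the rest the larger one is meant.

How it is judged (in metres and radians):
On the way:
1. the blue cap is lifted clear of its bottle's nozzle, the bottle upright (z of blue_cap in the frame of blue_bottle above 0.115 m and angle between blue_bottle's own z axis and vertical below 0.17 rad), for 0.1 s.
At the end, for the whole second after the job is handed in: The blue cap rests in the stand's well, open end down: its centre within 15 mm of the well's centre, its rim within 4 mm of the floor's height, tilted less than 10 degrees, at rest; the blue bottle stands upright within 50 mm of its start, and the orange cap is within 30 mm of its start (horizontal distance between blue_cap and stand_well below 0.015 m and z of blue_cap in the frame of stand_well between -0.004 and 0.004 m and angle between each of blue_cap, blue_bottle's own z axis and vertical below 0.17 rad and linear speed of blue_cap below 0.02 m/s and distance of blue_bottle from where it was at the start of the episode below 0.05 m and distance of orange_cap from where it was at the start of the episode below 0.03 m); the robot touches nothing.
It fails at once if the blue cap is let go more than 25 mm above the floor of the well (dropped in) (horizontal distance between blue_cap and stand_well below 0.05 m and z of blue_cap in the frame of stand_well above 0.025 m and contact force between the fingers and blue_cap below 0.05 N).
It fails at once if the blue bottle is tipped over (angle between blue_bottle's own z axis and vertical above 0.5 rad).
It fails at once if the orange cap is moved more than 30 mm (distance of orange_cap from where it was at the start of the episode above 0.03 m).
It also fails if it takes over 35 s, if anything falls off the work surface, if the arm or the gripper's body presses on something with over 40 N, if the wrist force passes 120 N, or if a joint passes its speed limit or range.

## Working session

There is one attempt and no reset: what is moved stays moved. The work goes in short steps, Python scripts to look and compute and a tool call to move; the robot and the scene stay as the last step left them, time stands still between calls to the robot, and variables do not carry over. Pictures are saved under pics/ and viewed, at most 10 in all, crops included, and the job is handed in when it is done.

Besides the shell and the picture viewer there is one more tool, called after ">>>" as name(argument=value, ...) on one line, values as JSON. jog_arm: Moves the arm, as the interface text tells. Its arguments: {"type":"object","properties":{"plan":{"type":"array"},"claw":{"type":"number"},"force":{"type":"number"}},"required":["plan"]}

```bash
mkdir -p pics; cat > h.py <<'E'
from cell import manip, camera, get_calibration
import numpy as np, cv2
from scipy.spatial.transform import Rotation as R
E
python3 - <<'E'
from h import *
for n in ("side","top"):
    p,d=camera(n); cv2.imwrite(f"pics/{n}0.png",p[:,:,::-1]); np.savez(f"{n}0.npz",p=p,d=d)
    print(n,get_calibration(n))
print(manip.read_state())
E
```

```text
side {'fx': 435.1653455205076, 'fy': 435.1653455205076, 'cx': 275.25751026096424, 'cy': 204.83635163550835, 'origin': array([155.24922354, 624.15545036, 435.05696206]), 'attitude': array([-2.0031836 , -0.00934   , -2.54167809])}
top {'fx': 442.8805501988739, 'fy': 442.8805501988739, 'cx': 277.3583489982442, 'cy': 213.63752862400716, 'origin': array([430.70175288, -14.09560356, 906.75066417]), 'attitude': array([-2.94038106, -0.01051693, -1.58713379])}
{'clock': 0.1, 'joints': array([-1.40659961e+00,  3.00395205e-01,  1.52150654e+00,  1.56120385e-05,
        1.32068555e+00, -6.66058464e-02]), 'qd': array([-0.0003827 , -0.00137505, -0.00059912, -0.00070485, -0.00058003,
       -0.00111032]), 'effort': array([ 2.92861165e-03, -5.32645655e+01, -3.53282940e+01,  7.10223941e-02,
        2.34973856e-02, -5.89728961e-05]), 'eef_pos': array([ 125.77830051, -535.19231064,  204.95948838]), 'eef_rot': array([-3.14060122e+00, -8.12890845e-05,  2.30798654e-01]), 'wrist_force': array([ 0.62746479,  0.76519804, -0.06698868]), 'moment': array([ 0.0335977 , -0.00557074,  0.01253559]), 'finger_force': 0.0, 'finger_gap': 93.97985117878707}
```

View pics/side0.png

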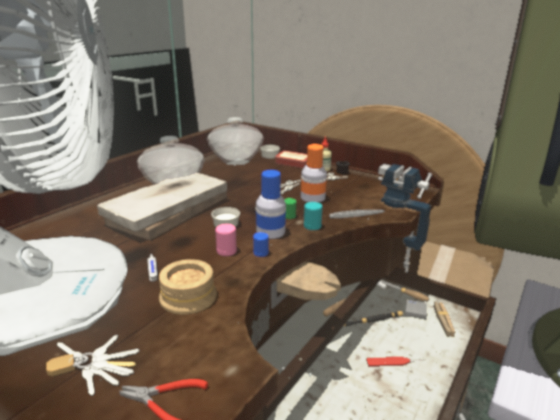

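View pics/top0.png

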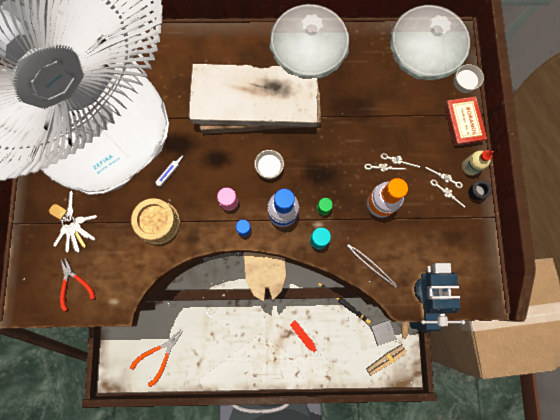

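The side view shows the blue-capped bottle (cap at 271,184), the orange one (315,157) and the stand (187,285). In the top view they are at (284,199), (398,188) and (155,221). The small blue cap at top-view (243,228) is a look-alike.

```bash
cat >> h.py <<'E'
def pts(n,d):
    c=get_calibration(n); v,u=np.mgrid[0:420,0:560]
    P=np.dstack([(u-c["cx"])/c["fx"]*d,(v-c["cy"])/c["fy"]*d,d])
    return P@R.from_euler("xyz",c["attitude"]).as_matrix().T+c["origin"]
def circ(P):  # least-squares circle
    A=np.c_[2*P[:,:2],np.ones(len(P))]; s=np.linalg.lstsq(A,(P[:,:2]**2).sum(1),rcond=None)[0]
    return s[:2],np.sqrt(s[2]+s[0]**2+s[1]**2)
def enc(P):
    (c,r)=cv2.minEnclosingCircle(P[:,:2].astype(np.float32)); return np.round(c,1),round(r,1)
E
python3 - <<'E'
from h import *
for n,boxes in (("top",dict(blue=(255,170,315,235),stand=(120,185,190,255),orange=(360,165,420,225))),("side",dict(blue=(245,160,300,245),stand=(150,255,225,320),orange=(295,135,335,205)))):
    z=np.load(n+"0.npz"); p,d=z["p"],z["d"]; X=pts(n,d); h=cv2.cvtColor(p,cv2.COLOR_RGB2HSV)
    for k,(a,b,c,e) in boxes.items():
        x=X[b:e,a:c].reshape(-1,3); H=h[b:e,a:c].reshape(-1,3); ok=d[b:e,a:c].ravel()>0
        if k=="stand":
            m=ok&(x[:,2]>40)&(x[:,2]<50); w=ok&(x[:,2]>28)&(x[:,2]<37)
            print(n,k,"rim",enc(x[m]),np.median(x[m,2]),m.sum(),"floor",x[w].mean(0),enc(x[w]),w.sum()); continue
        col=(abs(H[:,0].astype(int)-112)<12) if k=="blue" else (H[:,0]<16)
        m=ok&col&(H[:,1]>150)&(x[:,2]>75)
        t=m&(x[:,2]>124)
        print(n,k,"ztop",np.percentile(x[m,2],[5,50,95]),"top",x[t].mean(0),enc(x[t]),t.sum())
        s=m&(x[:,2]<122)&(x[:,2]>88)
        if s.sum()>10: print("  side fit",circ(x[s]),s.sum())
E
```

```text
top blue ztop [101.10676292 131.10100719 133.60119236] top [616.30997364 -36.92016809 131.28215527] (array([617.1, -37.1]), 18.7) 325
  side fit (array([617.27180145, -37.31489627]), np.float64(18.28671801856932)) 62
top stand rim (array([600.9, 221.4]), 42.4) 44.10604170304089 696 floor [600.48608394 221.78165496  32.54286575] (array([596.7, 215. ]), 41.0) 720
top orange ztop [ 88.98686815 115.0884194  131.64163636] top [ 630.00163718 -239.08722546  129.55513373] (array([ 634.1, -243.7]), 18.9) 63
  side fit (array([ 634.35014679, -243.81589348]), np.float64(18.577077000568245)) 121
side blue ztop [ 91.08584505 118.31002519 133.7822258 ] top [611.41290071 -31.02979716 131.24740021] (array([614.5, -35. ]), 18.4) 148
  side fit (array([612.92757136, -33.24070354]), np.float64(13.29613415473128)) 202
side stand rim (array([598.1, 221. ]), 43.5) 45.61568506514192 851 floor [594.49107822 225.16363861  33.65052998] (array([594.7, 224.6]), 41.4) 719
side orange ztop [ 82.77953992 112.36641228 133.86474765] top [ 628.78164764 -238.13116095  131.29995238] (array([ 630.9, -244.5]), 20.0) 110
  side fit (array([ 667.92172056, -335.68167893]), np.float64(112.94982987737176)) 206
```

```bash
python3 - <<'E'
from h import *
for n in ("top","side"):
    d=np.load(n+"0.npz")["d"]; X=pts(n,d)[d>0]
    X=X[(X[:,2]<700)]
    print(n,"max z per cell, rows x, cols y -500..400 step 100")
    for x in range(200,900,100):
        print(x,[int(np.percentile(q,99)) if len(q:=X[(X[:,0]>=x)&(X[:,0]<x+100)&(X[:,1]>=y)&(X[:,1]<y+100),2])>5 else None for y in range(-600,500,100)])
E
```

```text
top max z per cell, rows x, cols y -500..400 step 100
200 [-337, -210, -208, -208, -208, -208, -208, -209, -208, -209, -209]
300 [21, 25, 75, 0, -245, -245, -251, -251, 0, 1, 1]
400 [78, 74, 90, 6, 2, -40, -41, -147, 2, 9, 8]
500 [79, 77, 3, 7, 51, 93, 39, 45, 46, 8, 7]
600 [78, 77, 9, 133, 39, 133, 51, 45, 452, 409, 28]
700 [78, 80, 4, 9, 29, 41, 25, 447, 499, 425, 37]
800 [79, 77, 89, 3, 83, 83, 51, 415, 281, 385, None]
side max z per cell, rows x, cols y -500..400 step 100
200 [-334, None, -207, -207, -207, 432, 440, 259, None, None, None]
300 [27, 27, 71, 2, -244, -244, -252, -253, 1, 2, None]
400 [78, 76, 90, 8, 2, -40, -41, -147, 2, 10, 11]
500 [78, 78, 3, 9, 52, 118, 39, 46, 46, 423, 427]
600 [79, 78, 10, 133, 41, 133, 52, 46, 432, 434, 344]
700 [79, 89, 5, 11, 46, 49, 33, 427, 433, 433, 58]
800 [79, 78, 93, 3, 88, 87, 51, 411, 431, 356, 73]
```

```bash
python3 - <<'E'
from h import *
for n in ("top","side"):
    d=np.load(n+"0.npz")["d"]; X=pts(n,d)[d>0]
    for zl,zh in ((60,200),(200,300),(300,400),(400,600)):
        q=X[(X[:,2]>zl)&(X[:,2]<zh)&(X[:,0]>450)&(X[:,0]<900)&(X[:,1]>60)&(X[:,1]<500)]
        if len(q)<5: continue
        r=np.hypot(*(q[:,:2]-[600,221]).T); i=np.argsort(r)[:4]
        print(n,zl,len(q),"nearest",q[i].round().tolist(),"minx",q[:,0].min().round(),"miny",q[:,1].min().round())
    q=X[(X[:,2]>150)&(X[:,0]<400)&(X[:,0]>100)&(abs(X[:,1])<300)]
    if len(q): print("near base",len(q),q.min(0),q.max(0))
E
```

```text
top 60 124 nearest [[714.0, 284.0, 199.0], [726.0, 271.0, 200.0], [722.0, 294.0, 198.0], [724.0, 295.0, 199.0]] minx 714.0 miny 249.0
top 200 3631 nearest [[672.0, 286.0, 290.0], [667.0, 292.0, 295.0], [672.0, 288.0, 287.0], [678.0, 280.0, 286.0]] minx 612.0 miny 153.0
top 300 8632 nearest [[669.0, 288.0, 329.0], [666.0, 292.0, 344.0], [670.0, 287.0, 318.0], [674.0, 284.0, 335.0]] minx 613.0 miny 137.0
top 400 8620 nearest [[670.0, 293.0, 403.0], [675.0, 288.0, 406.0], [679.0, 283.0, 406.0], [685.0, 275.0, 404.0]] minx 655.0 miny 154.0
side 60 1465 nearest [[792.0, 336.0, 60.0], [779.0, 356.0, 60.0], [793.0, 336.0, 64.0], [796.0, 332.0, 60.0]] minx 779.0 miny 331.0
side 200 7526 nearest [[669.0, 288.0, 289.0], [669.0, 288.0, 287.0], [668.0, 289.0, 286.0], [674.0, 284.0, 297.0]] minx 608.0 miny 176.0
side 300 8373 nearest [[669.0, 286.0, 331.0], [669.0, 286.0, 330.0], [668.0, 288.0, 319.0], [676.0, 278.0, 323.0]] minx 589.0 miny 140.0
side 400 3348 nearest [[681.0, 276.0, 405.0], [682.0, 277.0, 408.0], [681.0, 277.0, 407.0], [669.0, 293.0, 408.0]] minx 590.0 miny 135.0
near base 16180 [124.05388088 -70.52753084 154.31229143] [243.33666516 109.64731876 442.67631779]
```

>>> jog_arm(plan=[0.01,0.01,0.005,0,0,0.6,0.03,0.03,0.01,0,0,2,0.06,0.06,0.02,0,0,4,0.093,0.095,0.025,0,0,6,0.127,0.13,0.025,0,0,8,0.16,0.165,0.025,0,0,10.5,0.196,0.2,0.025,0,0,13,0.23,0.235,0.025,0,0,15,0.265,0.27,0.025,0,0,17,0.3,0.305,0.025,0,0,19.5,0.333,0.34,0.025,0,0,22,0.367,0.374,0.025,0,0,24,0.4,0.408,0.025,0,0,26,0.43,0.44,0.025,0,0,28,0.455,0.465,0.025,0,0,29.5,0.475,0.484,0.025,0,0,31,0.485,0.494,0.025,0,0,31.5,0.49,0.499,0.025,0,0,31.8,0.49,0.499,0.025,0,0,31.8,0.49,0.499,0.025,0,0,31.8], claw=0.094)

```text
clock: 2.1
eef_pos: [615.3, -37.1, 230.6]
eef_rot: [3.142, 0.0, 0.785]
wrist_force: [-0.8, 0.3, -0.1]
finger_gap: 93.8
finger_force: 0.0
```

```bash
python3 - <<'E'
from h import *
p,d=camera("side"); cv2.imwrite("pics/side1.png",p[:,:,::-1])
s=manip.read_state(); print({k:np.round(s[k],3) for k in("clock","joints","eef_pos","eef_rot","wrist_force")})
E
```

```text
{'clock': np.float64(2.15), 'joints': array([-0.12 ,  0.434,  1.281, -0.   ,  1.427,  0.666]), 'eef_pos': array([615.285, -37.264, 230.736]), 'eef_rot': array([ 3.141, -0.   ,  0.784]), 'wrist_force': array([ 0.036,  0.186, -0.211])}
```

View pics/side1.png

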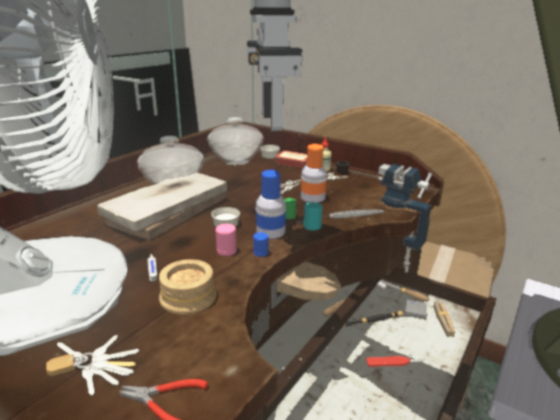

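The green body at the right was the arm itself. The fingers (tips at about 272,128) are centred above the blue cap (270,172), so I will descend.

>>> jog_arm(plan=[0.0005,0.0005,-0.01,0,0,0,0.0005,0.0005,-0.03,0,0,0,0.0005,0.0005,-0.055,0,0,0,0.0005,0.0005,-0.08,0,0,0,0.0005,0.0005,-0.1,0,0,0,0.0005,0.0005,-0.115,0,0,0,0.0005,0.0005,-0.124,0,0,0,0.0005,0.0005,-0.128,0,0,0,0.0005,0.0005,-0.128,0,0,0,0.0005,0.0005,-0.128,0,0,0])

```text
clock: 3.15
eef_pos: [616.7, -36.0, 103.3]
eef_rot: [3.141, -0.001, 0.786]
wrist_force: [-0.1, -0.4, 0.4]
finger_gap: 93.9
finger_force: 0.0
```

>>> jog_arm(plan=[0,0,0,0,0,0,0,0,0,0,0,0,0,0,0,0,0,0,0,0,0,0,0,0,0,0,0,0,0,0,0,0,0,0,0,0,0,0,0,0,0,0,0,0,0,0,0,0,0,0,0,0,0,0,0,0,0,0,0,0], claw=0.03, force=10)

```text
clock: 4.15
eef_pos: [616.3, -35.9, 102.4]
eef_rot: [3.142, 0.0, 0.786]
wrist_force: [-0.4, -0.7, -0.1]
finger_gap: 37.0
finger_force: 10.0
```

>>> jog_arm(plan=[0,0,0.003,0,0,0,0,0,0.008,0,0,0,0,0,0.015,0,0,0,0,0,0.023,0,0,0,0,0,0.031,0,0,0,0,0,0.04,0,0,0,0,0,0.05,0,0,0,0,0,0.06,0,0,0,0,0,0.07,0,0,0,0,0,0.076,0,0,0,0,0,0.08,0,0,0,0,0,0.08,0,0,0,0,0,0.08,0,0,0])

```text
clock: 5.45
eef_pos: [616.2, -35.9, 182.1]
eef_rot: [-3.141, 0.0, 0.786]
wrist_force: [-1.2, 0.4, -0.6]
finger_gap: 36.7
finger_force: 10.0
```

```bash
python3 - <<'E'
from h import *
p,d=camera("side"); cv2.imwrite("pics/side2.png",cv2.resize(p[60:320,120:400,::-1],None,fx=2,fy=2))
X=pts("side",d); h=cv2.cvtColor(p,cv2.COLOR_RGB2HSV).astype(int)
m=(abs(h[...,0]-112)<12)&(h[...,1]>150)&(X[...,2]>135)&(X[...,1]<100)&(d>0)&(X[...,0]>500)
x=X[m]; print("cap z range",np.percentile(x[:,2],[2,98]),x.mean(0),m.sum())
print(manip.read_state()["eef_pos"])
E
```

```text
cap z range [167.61846249 211.81979473] [614.58651352 -21.04016454 177.50481836] 24
[616.1258924  -35.88978022 181.96887128]
```

View pics/side2.png

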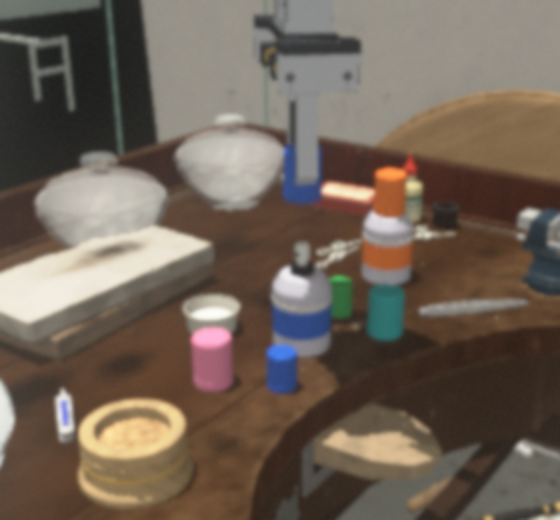

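The cap hangs straight in the fingers (303,175 in the crop). The bottle stands undisturbed with its nozzle bare (302,255), and the stand is at (135,450). Next I carry the cap to the stand.

>>> jog_arm(plan=[-0.0005,0.005,0,0,0,0,-0.001,0.015,0,0,0,0,-0.002,0.032,0,0,0,0,-0.003,0.052,0,0,0,0,-0.005,0.075,0,0,0,0,-0.006,0.1,0,0,0,0,-0.008,0.125,0,0,0,0,-0.009,0.15,0,0,0,0,-0.011,0.175,-0.005,0,0,0,-0.012,0.2,-0.01,0,0,0,-0.014,0.222,-0.02,0,0,0,-0.015,0.24,-0.03,0,0,0,-0.016,0.251,-0.045,0,0,0,-0.016,0.256,-0.06,0,0,0,-0.016,0.257,-0.072,0,0,0,-0.016,0.257,-0.08,0,0,0,-0.016,0.257,-0.08,0,0,0,-0.016,0.257,-0.08,0,0,0])

```text
clock: 7.3
eef_pos: [600.7, 220.6, 102.8]
eef_rot: [3.141, -0.0, 0.785]
wrist_force: [0.1, -0.0, -0.6]
finger_gap: 37.0
finger_force: 10.0
```

```bash
python3 - <<'E'
from h import *
p,d=camera("side"); cv2.imwrite("pics/side3.png",cv2.resize(p[100:360,60:340,::-1],None,fx=2,fy=2))
X=pts("side",d); h=cv2.cvtColor(p,cv2.COLOR_RGB2HSV).astype(int)
m=(abs(h[...,0]-112)<12)&(h[...,1]>150)&(X[...,2]>50)&(X[...,1]>150)&(d>0)&(X[...,0]>500)
x=X[m]; print("cap z range",np.percentile(x[:,2],[2,98]),x.mean(0),m.sum())
print(manip.read_state()["eef_pos"])
E
```

```text
cap z range [ 87.06170025 133.028144  ] [595.41008266 234.83941013  95.45891771] 52
[600.73387295 220.71039008 103.12499901]
```

View pics/side3.png

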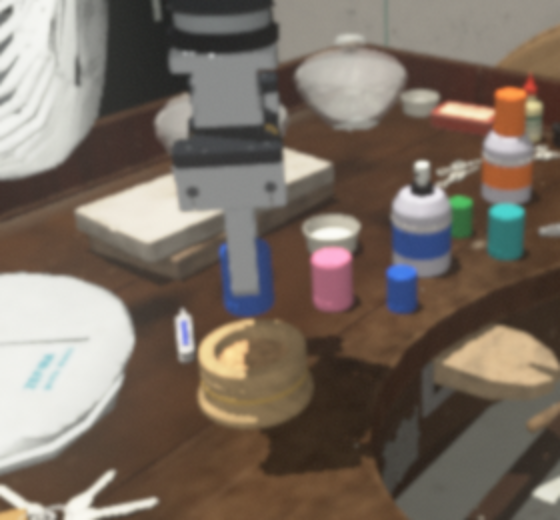

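The held cap (247,280 in the crop) lines up over the well (254,345), allowing for the slanted verticals. I will lower it gently.

>>> jog_arm(plan=[0,0.0005,-0.004,0,0,0,0,0.0005,-0.01,0,0,0,0,0.0005,-0.018,0,0,0,0,0.0005,-0.026,0,0,0,0,0.0005,-0.033,0,0,0,0,0.0005,-0.039,0,0,0,0,0.0005,-0.043,0,0,0,0,0.0005,-0.046,0,0,0,0,0.0005,-0.047,0,0,0,0,0.0005,-0.047,0,0,0,0,0.0005,-0.047,0,0,0])

```text
clock: 8.45
eef_pos: [600.5, 221.6, 55.7]
eef_rot: [3.141, -0.0, 0.786]
wrist_force: [0.6, 0.5, -0.4]
finger_gap: 36.7
finger_force: 10.0
```

>>> jog_arm(plan=[0,0,-0.0005,0,0,0,0,0,-0.001,0,0,0,0,0,-0.0015,0,0,0,0,0,-0.0015,0,0,0,0,0,-0.0015,0,0,0])

```text
clock: 8.95
eef_pos: [600.3, 221.6, 53.9]
eef_rot: [3.142, 0.0, 0.786]
wrist_force: [-0.1, 0.6, -0.4]
finger_gap: 37.0
finger_force: 10.0
```

>>> jog_arm(plan=[0,0,-0.0005,0,0,0,0,0,-0.001,0,0,0,0,0,-0.001,0,0,0,0,0,-0.001,0,0,0])

```text
clock: 9.35
eef_pos: [600.4, 221.6, 53.4]
eef_rot: [3.141, -0.0, 0.786]
wrist_force: [-2.4, -1.2, 5.2]
finger_gap: 37.0
finger_force: 10.0
```

```bash
python3 - <<'E'
from h import *
p,d=camera("side"); cv2.imwrite("pics/side4.png",cv2.resize(p[180:330,110:260,::-1],None,fx=3.6,fy=3.6,interpolation=cv2.INTER_CUBIC))
E
```

```text
(no output)
```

View pics/side4.png

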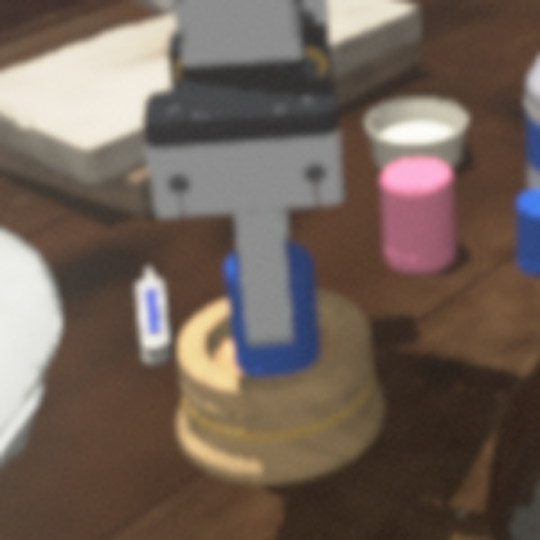

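Contact shows as 5 N upward at the expected height, and the cap (272,310) sits inside the well ring. I release and rise.

>>> jog_arm(plan=[0,0,0,0,0,0,0,0,0,0,0,0,0,0,0,0,0,0,0,0,0,0,0,0,0,0,0,0,0,0,0,0,0,0,0,0,0,0,0,0,0,0,0,0,0,0,0,0], claw=0.08)

```text
clock: 10.2
eef_pos: [600.3, 221.6, 52.9]
eef_rot: [-3.142, 0.0, 0.786]
wrist_force: [-0.2, 0.4, 0.2]
finger_gap: 79.8
finger_force: 0.0
```

>>> jog_arm(plan=[0,0,0.003,0,0,0,0,0,0.012,0,0,0,0,0,0.03,0,0,0,0,0,0.055,0,0,0,0,0,0.08,0,0,0,0,0,0.1,0,0,0,-0.005,-0.01,0.11,0,0,0,-0.015,-0.03,0.11,0,0,0,-0.03,-0.06,0.11,0,0,0,-0.045,-0.09,0.11,0,0,0,-0.06,-0.115,0.11,0,0,0,-0.07,-0.13,0.11,0,0,0,-0.07,-0.13,0.11,0,0,0,-0.07,-0.13,0.11,0,0,0])

```text
clock: 11.6
eef_pos: [530.4, 91.5, 163.2]
eef_rot: [3.141, -0.0, 0.785]
wrist_force: [0.1, -0.0, 0.2]
finger_gap: 79.5
finger_force: 0.0
```

```bash
python3 - <<'E'
from h import *
for n in("top","side"):
    p,d=camera(n); X=pts(n,d); h=cv2.cvtColor(p,cv2.COLOR_RGB2HSV).astype(int)
    if n=="side": cv2.imwrite("pics/side5.png",cv2.resize(p[100:360,60:340,::-1],None,fx=2,fy=2))
    m=(abs(h[...,0]-112)<12)&(h[...,1]>150)&(X[...,2]>20)&(X[...,1]>150)&(X[...,1]<280)&(d>0)&(X[...,0]>540)&(X[...,0]<660)
    x=X[m]; t=x[x[:,2]>76]; print(n,"top z",np.median(t[:,2]),"range",x[:,2].min(),x[:,2].max(),enc(t))
E
```

```text
return _methods._mean(a, axis=axis, dtype=dtype,
  ret = ret.dtype.type(ret / rcount)
Traceback (most recent call last):
ValueError: zero-size array to reduction operation minimum which has no identity
```

The arm blocks the top view, so I use the side one.

```bash
python3 - <<'E'
from h import *
for n in("side",):
    p,d=camera(n); X=pts(n,d); h=cv2.cvtColor(p,cv2.COLOR_RGB2HSV).astype(int)
    cv2.imwrite("pics/side5.png",cv2.resize(p[100:360,60:340,::-1],None,fx=2,fy=2))
    m=(abs(h[...,0]-112)<12)&(h[...,1]>150)&(X[...,2]>20)&(X[...,1]>150)&(X[...,1]<280)&(d>0)&(X[...,0]>540)&(X[...,0]<660)
    x=X[m]; t=x[x[:,2]>78]; print(n,"top z",np.median(t[:,2]),"range",x[:,2].min(),x[:,2].max(),enc(t),len(t))
E
```

```text
side top z 83.80970757164192 range 40.08098116347708 86.21747870200801 (array([598.6, 222.1]), 18.6) 263
```

View pics/side5.png

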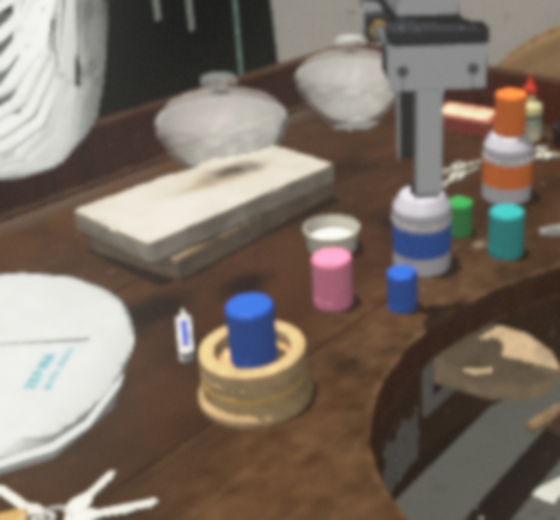

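The cap stands upright in the well centre (252,330) with its top at 83–84 mm, as expected. The bottles are in place and the arm is clear, so I hand in.

```bash
python3 -c "
from cell import manip; print(manip.sign_off())"
```

```text
the job is handed in; nothing more can be done
None
```

The blue cap now stands upright, open end down, on the floor of the stand's well, about 2 mm from centre by the side camera; both bottles are where they were, the arm is clear, and the job is handed in (no verdict was returned).

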